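Show the helper which cup to fill and from which bottle

ROBOT

A 7-joint arm with a two-finger parallel gripper is mounted at the origin on a cart in front of the work surface, level with it; the furniture and walls round the work are solid. World frame = base frame: x ahead of the robot, y to its left, z up, the work surface at z = 0. Lengths are in m, angles in rad, forces in N, time in s.
With the tool pointing down it reaches from about 0.4 to 0.85 m from the base axis. Payload 10.4 kg.
Tool frame: the origin (TCP) lies at the very end of the fingers, on their centre line; the grasp point (between the pads) lies 19 mm behind it; x points along the fingers, z is the direction in which the jaws open and shut, and the axes are right-handed (so a half turn about x gives the same grasp; the last joint's range is limited). The gripper opens to 85 mm and grips with 20 to 120 N. Pads are 22 mm wide; open, the fingers measure 114 mm over their backs; the gripper's body (76 mm by 85 mm) begins 54 mm behind the grasp point. The pads swing forward as they close: fully open they stand 13 mm farther back than shut.
Start: joints at [-1.259, 0.332, -0.065, 1.46, 0.022, 1.35, -0.088], TCP at [0.205, 0.59, 0.191] pointing down, gripper open.
Joint ranges: [-2.6, 2.6], [-0.5, 2.12], [-1.47, 1.34], [0.16, 2.42], [-1.27, 4.41], [0.06, 2.06], [-2.6, 2.6]. Speed limits (rad/s): [2.22, 2.22, 2.79, 2.79, 3.14, 3.14, 3.14].

INTERFACE

Orientations are given as a unit quaternion [x, y, z, w].
In Python, from workcell import telemetry, viewer, manip, spot_in, mark_of gives the robot as it stands. The module is installed in compiled form; this text tells all that it offers.
- The arm moves only by the shell command python3 -m crank 'ROWS' [FORCE]. ROWS is JSON, a list of rows, each a list of 3 entries, a list of its own where there are three numbers: the closure, from 0 (fully open) to 1 (shut), then the shift along the world's x, y, z in cm, then the turn, a rotation vector about the world's x, y, z in rad. A call has 1 to 12 rows; each row shifts and turns the commanded pose from where the row before left it; what a row does not reach is not made up. A row lasts 1/12 s, in which the tool goes at most 41.7 mm and 7.16 degrees, less where a joint would pass 70% of its speed; a pose out of reach is approached as far as the arm can. A call with a gripper value outside its range is refused whole. The fingers move at their own pace and stop on an object; FORCE is the grip in N (left out, the last holds). Time passes only in rows, so rows that do not move let the fingers close. It gives the time, the measured TCP pose, the force and the opening at its end, in the units of the state.
- telemetry.get_obs(): the state, without advancing time (a new reading comes with each control period).
- viewer.camera(name): name is "scene" or "top" or "wrist"; returns a dict with "frame" (400x640x3 uint8, red, green, blue), "intrinsics" (3x3 intrinsics, pixels), "cam_to_world" (4x4, takes a point from camera to world coordinates). Camera axes: x right, y up, looking along -z (the intrinsics and any distortion apply to the point x, -y, -z); pixel columns grow to the right and rows downward; lengths in m; the calibration is good to about 2 mm. The wrist camera is an equidistant fisheye: a pixel r from the principal point sees the ray r / f radians off the axis. A picture is of the moment at which its call begins. There is no depth.
- manip.hand_in(): hands the job in, once; it reports no verdict.
Trained networks look in a picture, given as the dict that the camera call returned (one of the last four; its "shot" number tells which), for a name from the list of things; names that differ only in an ending like _2 or _b are one class to them, and where a whole thing is asked for, a point or a joint stands for the part that bears it (a point fixed in the world has none). Each returns a list of dicts, best first, with "conf" (0 to 1); they miss things now and then, are a little off and sometimes report something else, mostly with a low value. They report only what shows in the picture. A call takes as long as a camera call. They do not tell look-alikes from the thing itself.
- spot_in(thing, picture): "location" ([x, y, z] in m, in the coordinates of the camera as it stood for that picture, good to about 4 mm: the middle of the surface that is visible of it).
- mark_of(thing, picture): "location" ([x, y, z] in m, in the coordinates of the camera as it stood for that picture, good to about 4 mm: a listed point, or the origin of a listed thing).
The state is a dict: "clock": time; "joint_pos": joint angles; "joint_velocities": joint speeds; "tau": joint torques, N m; "position": TCP position; "ee_rot": TCP orientation; "ft_force": force on the tool from outside, world axes, zero at the start; "torque": the same for the moment, N m; "grip_width": opening from 0.0 (shut) to 1.0 (fully open).
Only numpy, scipy, OpenCV 4.12 (cv2) and the standard library are available. Lean on these libraries where they do the work, as an engineer would, in place of code of your own. Each camera call takes 0.05 s, during which the arm holds its last target. There are 200 camera calls.

TASK

Show a helper what to refill: of the three cups and three squeeze bottles on the near part of the table, point with the fingertips downward first at the empty steel cup, from just above its middle (2 to 4 cm over the rim), and keep still there for about two seconds, then in the same way just above the nozzle tip of the brown syrup bottle. Then draw the hand back at least 15 cm from that nozzle and stop. Touch nothing, and pass around the other near cups and bottles or at least 10 cm above them, so that none of those seems to be pointed at.

Things in the scene. Friction and masses are not known exactly. Their poses are not given: they have to be found in the camera images.
- empty_cup: One of the three cups on the near part of the table (things farther back are only background): small bare steel cup with nothing in it, shiny inside, round, 66 mm across the rim, 33 mm high. Its origin is the centre of its underside, on the table; it stands upright, z up. Loose. To be pointed at first: the fingertips go over the middle of its mouth.
- crumb_cup: Small steel cup filled with pale golden brittle crumbs, 72 mm across, 36 mm high. Its origin is the centre of its underside, on the table; it stands upright, z up. Loose. Not to be pointed at.
- chocolate_cup: Small steel cup filled with melted brown chocolate, 68 mm across, 34 mm high. Its origin is the centre of its underside, on the table; it stands upright, z up. Loose. Not to be pointed at.
- brown_bottle: One of the three bottles on the near right of the table (a like bottle far back is only background): squeeze bottle of dark brown syrup with a white collar and white nozzle, 56 mm across, 185 mm high. Its origin is the centre of its underside, on the table; it stands upright, z up. Loose, easily knocked over.
- brown_bottle_tip (a point): Tip of the brown bottle's white nozzle, on its axis, 185 mm above the table; the nozzle is 14 mm thick at its root and 34 mm long. To be pointed at second.
- red_nozzle_bottle_tip (a point): Tip of the red nozzle of a cream-white squeeze bottle 52 mm across, 174 mm above the table, on the bottle's axis. Loose, easily knocked over. Not to be pointed at.
- green_nozzle_bottle_tip (a point): Tip of the green nozzle of a cream-white squeeze bottle 50 mm across, 162 mm above the table, on the bottle's axis. Loose, easily knocked over. Not to be pointed at.
- red_nozzle_bottle: The bottle with the red nozzle; its origin is the centre of its underside, on the table; upright, z up.
- green_nozzle_bottle: The bottle with the green nozzle; its origin is the centre of its underside, on the table; upright, z up.
Mind the look-alikes: they are no part of the job. Leave any purple look-alike of the red_nozzle_bottle alone.

How it is judged:
On the way, in this order (a step that is already met when the one before it is completed fails the run):
1. the fingertips dwell for 1.5 s just above the middle of the empty cup (between the pads within 25 mm of its axis, the tips up to about 65 mm over its rim) (horizontal distance between the grasp point and empty_cup below 0.025 m and height (world z) of the grasp point between 0.054 and 0.118 m), for 1.5 s.
2. then they dwell for 1.5 s just above the nozzle tip of the brown bottle (same tolerances) (horizontal distance between the grasp point and brown_bottle_tip below 0.025 m and height (world z) of the grasp point between 0.206 and 0.27 m), for 1.5 s.
At the end, for the whole second after the job is handed in: the hand is more than 12 cm from the brown bottle's nozzle tip, and all three cups and three bottles stand at rest and upright (within 0.1 rad), within 8 mm of where they stood (distance between the grasp point and brown_bottle_tip above 0.12 m and distance of each of empty_cup, crumb_cup, chocolate_cup, brown_bottle, red_nozzle_bottle, green_nozzle_bottle from where it was at the start of the episode below 0.008 m and angle between each of empty_cup, crumb_cup, chocolate_cup, brown_bottle, red_nozzle_bottle, green_nozzle_bottle's own z axis and vertical below 0.1 rad and linear speed of each of empty_cup, crumb_cup, chocolate_cup, brown_bottle, red_nozzle_bottle, green_nozzle_bottle below 0.02 m/s); the robot touches nothing.
It fails at once if the robot touches a cup, a bottle or anything else (over 0.5 N) (contact force between any of the arm, the fingers and anything else above 0.5 N).
It fails at once if a cup or bottle is shifted or lifted by over 10 mm (distance of any of empty_cup, crumb_cup, chocolate_cup, brown_bottle, red_nozzle_bottle, green_nozzle_bottle from where it was at the start of the episode above 0.01 m).
It fails at once if the hand seems to point at another cup or bottle: between the pads within 25 mm of its axis and the tips less than about 60 mm above it ((horizontal distance between the grasp point and crumb_cup below 0.025 m and height (world z) of the grasp point below 0.116 m) or (horizontal distance between the grasp point and chocolate_cup below 0.025 m and height (world z) of the grasp point below 0.114 m) or (horizontal distance between the grasp point and red_nozzle_bottle_tip below 0.025 m and height (world z) of the grasp point below 0.254 m) or (horizontal distance between the grasp point and green_nozzle_bottle_tip below 0.025 m and height (world z) of the grasp point below 0.242 m)).
It also fails if it takes over 53 s, if anything falls off the work surface, if the arm or the gripper's body presses on something with over 40 N, if the wrist force passes 120 N, or if a joint passes its speed limit or range.

## Working session

There is one attempt and no reset: what is moved stays moved. The work goes in short steps, Python scripts to look and compute and a shell command to move; the robot and the scene stay as the last step left them, time stands still between calls to the robot, and variables do not carry over. Pictures are saved under pics/ and viewed, about 8 in all and at most 12, crops included, and the job is handed in when it is done.

```bash
mkdir -p pics; cat > look.py <<'E'
import numpy as np,cv2
from workcell import telemetry,viewer,manip,spot_in,mark_of
def shot(name,fn):
    p=viewer.camera(name); cv2.imwrite('pics/'+fn,p['frame'][:,:,::-1]); return p
def marks(p,names):
    T=p['cam_to_world']
    for n in names:
        for d in mark_of(n,p)[:4]:
            c=np.array(d['location']); w=(T@np.r_[c,1])[:3]
            K=p['intrinsics']; u=K[0][0]*c[0]/-c[2]+K[0][2]; v=K[1][1]*-c[1]/-c[2]+K[1][2]
            print(n,round(d['conf'],2),w.round(3),int(u),int(v))
N=['empty_cup','crumb_cup','chocolate_cup','brown_bottle','brown_bottle_tip','red_nozzle_bottle_tip','green_nozzle_bottle_tip']
E
python3 - <<'E'
from look import *
o=telemetry.get_obs();print({k:o[k] for k in('clock','position','ee_rot','grip_width')})
for c in('scene','top'):
    p=shot(c,c+'1.png');print(c,np.array(p['cam_to_world']).round(2).tolist());marks(p,N)
E
```

```text
{'clock': 0.0, 'position': array([0.20521117, 0.58988299, 0.19060719]), 'ee_rot': array([-0.41002338,  0.57671356,  0.40940275,  0.57590944]), 'grip_width': 0.9969504208456959}
scene [[0.58, 0.47, -0.67, -0.24], [-0.82, 0.35, -0.46, -0.56], [0.02, 0.81, 0.59, 0.81], [0.0, 0.0, 0.0, 1.0]]
empty_cup 0.72 [0.46  0.006 0.   ] 304 241
crumb_cup 0.56 [ 0.429  0.291 -0.002] 228 212
chocolate_cup 0.65 [ 0.467  0.136 -0.002] 272 224
brown_bottle 0.8 [ 0.607 -0.268  0.001] 410 251
brown_bottle_tip 0.67 [ 0.609 -0.27   0.184] 421 199
red_nozzle_bottle_tip 0.87 [ 0.398 -0.308  0.169] 395 255
red_nozzle_bottle_tip 0.77 [ 0.469 -0.232  0.176] 382 224
green_nozzle_bottle_tip 0.62 [ 0.479 -0.376  0.162] 438 250
top [[-0.02, 1.0, -0.1, 0.39], [-1.0, -0.03, -0.01, -0.05], [-0.01, 0.1, 1.0, 1.48], [0.0, 0.0, 0.0, 1.0]]
empty_cup 0.59 [ 0.461  0.004 -0.   ] 305 208
crumb_cup 0.67 [0.431 0.289 0.001] 214 221
brown_bottle 0.9 [ 0.61  -0.266 -0.002] 388 160
brown_bottle_tip 0.74 [ 0.607 -0.264  0.182] 396 151
brown_bottle_tip 0.47 [0.458 0.002 0.001] 305 209
red_nozzle_bottle_tip 0.67 [ 0.469 -0.228  0.174] 385 201
red_nozzle_bottle_tip 0.62 [ 0.397 -0.308  0.173] 415 226
green_nozzle_bottle_tip 0.57 [ 0.476 -0.376  0.161] 437 197
```

View pics/scene1.png

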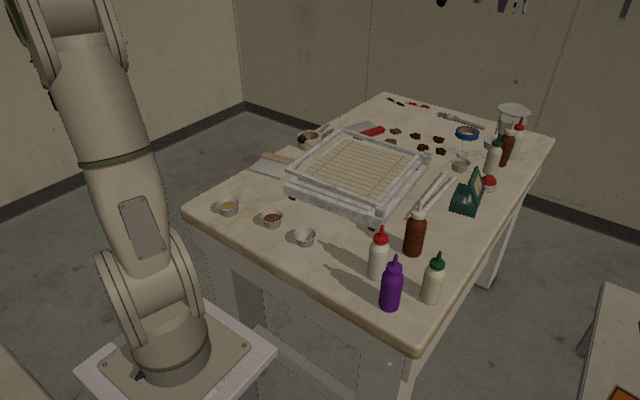

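View pics/top1.png

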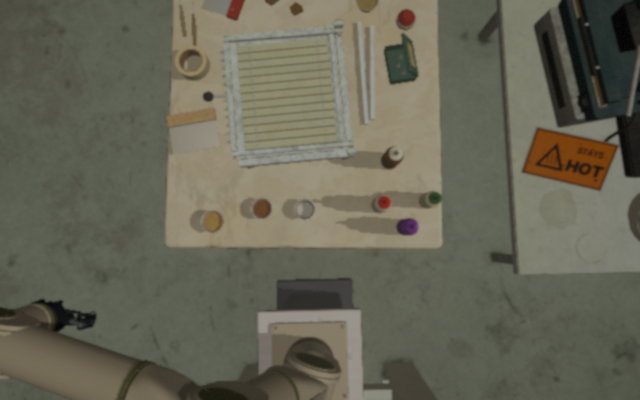

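Both views agree within about 4 mm. In the scene view:

| Thing | Pixel | Position (m) |
|---|---|---|
| Empty cup | (304,241) | (0.460, 0.005) |
| Brown bottle tip | (421,199) | (0.608, -0.267, 0.183) |
| Red bottle tip | (382,224) | (0.469, -0.230) |
| Green bottle tip | (438,250) | (0.478, -0.376) |

The purple look-alike is at pixel (395,255). Next I lift, shut the fingers and swing over.

```bash
python3 -m crank '[[1,[0,0,3],[0,0,0]],[1,[0,0,3],[0,0,0]],[1,[0,0,3],[0,0,0]],[1,[0,0,3],[0,0,0]]]'
python3 -m crank '[[1,[2,-2.4,0],[0,0,0]],[1,[2,-2.4,0],[0,0,0]],[1,[2,-2.4,0],[0,0,0]],[1,[2,-2.4,0],[0,0,0]],[1,[2,-2.4,0],[0,0,0]],[1,[2,-2.4,0],[0,0,0]],[1,[2,-2.4,0],[0,0,0]],[1,[2,-2.4,0],[0,0,0]],[1,[2,-2.4,0],[0,0,0]],[1,[2,-2.4,0],[0,0,0]],[1,[2,-2.4,0],[0,0,0]],[1,[2,-2.4,0],[0,0,0]]]'
python3 -m crank '[[1,[0,-2.5,0],[0,0,0]],[1,[0,-2.5,0],[0,0,0]],[1,[0,-2.5,0],[0,0,0]],[1,[0,-2.5,0],[0,0,0]],[1,[0,-2.5,0],[0,0,0]],[1,[0,-2.5,0],[0,0,0]],[1,[0,-2.5,0],[0,0,0]],[1,[0,-2.5,0],[0,0,0]],[1,[0,-2.5,0],[0,0,0]],[1,[0,-2.5,0],[0,0,0]],[1,[0,-2.5,0],[0,0,0]],[1,[0,0,0],[0,0,0]]]'
python3 - <<'E'
from look import *
o=telemetry.get_obs();print({k:o[k] for k in('clock','position','ee_rot','grip_width','joint_pos','ft_force')})
for c in('wrist','top','scene'):
    p=shot(c,c+'2.png');print(c,p['intrinsics'][0]);marks(p,['empty_cup','brown_bottle_tip'])
E
```

```text
clock: 1.13
position: [0.2053, 0.5901, 0.3129]
ee_rot: [-0.41, 0.576, 0.41, 0.576]
ft_force: [-0.1, 0.8, 0.1]
grip_width: 0.457
clock: 2.13
position: [0.4461, 0.301, 0.3117]
ee_rot: [-0.41, 0.576, 0.41, 0.577]
ft_force: [-0.6, 0.8, -0.2]
grip_width: 0.0
clock: 3.13
position: [0.4455, 0.0222, 0.312]
ee_rot: [-0.408, 0.577, 0.408, 0.578]
ft_force: [0.5, -0.1, -0.0]
grip_width: -0.001
{'clock': 3.1333, 'position': array([0.44545064, 0.02219489, 0.31202688]), 'ee_rot': array([-0.40798863,  0.57729538,  0.40759171,  0.57805219]), 'grip_width': -0.0009849366077157636, 'joint_pos': array([-0.62550742, -0.14393837,  0.42290733,  1.71392417,  0.05899973,
        1.5578934 ,  1.02220503]), 'ft_force': array([ 0.47485901, -0.09729248, -0.0294872 ])}
wrist [309.70691629   0.         320.27016257]
empty_cup 0.76 [0.464 0.007 0.002] 315 167
brown_bottle_tip 0.31 [0.465 0.005 0.004] 314 168
top [470.43513099   0.         320.1222521 ]
empty_cup 0.46 [ 0.46   0.003 -0.   ] 305 209
brown_bottle_tip 0.84 [ 0.606 -0.266  0.179] 397 151
scene [407.2786277    0.         328.18151476]
empty_cup 0.82 [ 0.463  0.003 -0.001] 305 241
brown_bottle_tip 0.68 [ 0.612 -0.268  0.184] 421 199
```

View pics/wrist2.png

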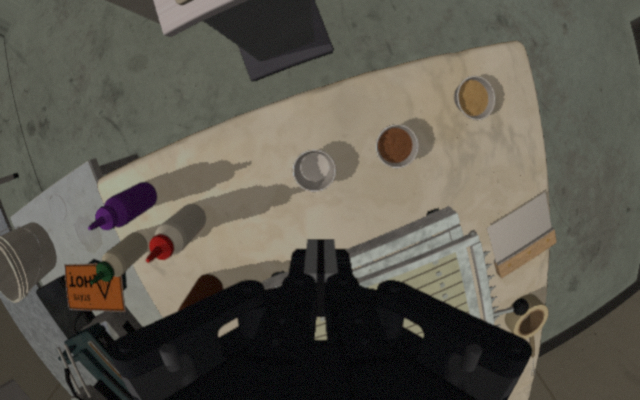

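The wrist view shows the empty cup at (315,170), with the chocolate and crumb cups to its right. The position holds at (0.462, 0.004). I move over it, go down to TCP z of about 0.067 and dwell.

```bash
python3 -m crank '[[1,[1.6,-1.8,0],[0,0,0]],[1,[0,0,-2.5],[0,0,0]],[1,[0,0,-2.5],[0,0,0]],[1,[0,0,-2.5],[0,0,0]],[1,[0,0,-2.5],[0,0,0]],[1,[0,0,-2.5],[0,0,0]],[1,[0,0,-2.5],[0,0,0]],[1,[0,0,-2],[0,0,0]],[1,[0,0,-2],[0,0,0]],[1,[0,0,-1.5],[0,0,0]],[1,[0,0,0],[0,0,0]],[1,[0,0,0],[0,0,0]]]'
python3 - <<'E'
from look import *
p=shot('scene','scene3.png');marks(p,['empty_cup','chocolate_cup']);print(telemetry.get_obs()['position'])
E
```

```text
clock: 4.58
position: [0.461, 0.0094, 0.1063]
ee_rot: [-0.41, 0.577, 0.41, 0.576]
ft_force: [0.6, -0.1, 1.3]
grip_width: 0.004
empty_cup 0.76 [ 0.461  0.005 -0.001] 304 241
chocolate_cup 0.61 [0.468 0.135 0.001] 272 223
chocolate_cup 0.38 [ 0.61  -0.267  0.003] 410 250
[0.46220209 0.00957215 0.10764643]
```

```bash
python3 -m crank '[[1,[0,-0.5,-1.3],[0,0,0]],[1,[0,0,-1.3],[0,0,0]],[1,[0,0,-1.3],[0,0,0]],[1,[0,0,0],[0,0,0]],[1,[0,0,0],[0,0,0]],[1,[0,0,0],[0,0,0]],[1,[0,0,0],[0,0,0]],[1,[0,0,0],[0,0,0]],[1,[0,0,0],[0,0,0]],[1,[0,0,0],[0,0,0]],[1,[0,0,0],[0,0,0]],[1,[0,0,0],[0,0,0]]]'
python3 -m crank '[[1,[0,0,0],[0,0,0]],[1,[0,0,0],[0,0,0]],[1,[0,0,0],[0,0,0]],[1,[0,0,0],[0,0,0]],[1,[0,0,0],[0,0,0]],[1,[0,0,0],[0,0,0]],[1,[0,0,0],[0,0,0]],[1,[0,0,0],[0,0,0]],[1,[0,0,0],[0,0,0]],[1,[0,0,0],[0,0,0]],[1,[0,0,0],[0,0,0]],[1,[0,0,0],[0,0,0]]]'
python3 - <<'E'
from look import *
shot('scene','scene4.png')
E
python3 -m crank '[[1,[0,0,0],[0,0,0]],[1,[0,0,0],[0,0,0]],[1,[0,0,0],[0,0,0]],[1,[0,0,0],[0,0,0]],[1,[0,0,0],[0,0,0]],[1,[0,0,0],[0,0,0]]]'
```

```text
clock: 5.73
position: [0.4614, 0.0043, 0.0675]
ee_rot: [-0.41, 0.576, 0.41, 0.576]
ft_force: [-0.0, -0.7, 0.4]
grip_width: -0.002
clock: 6.73
position: [0.4613, 0.0043, 0.0674]
ee_rot: [-0.41, 0.576, 0.41, 0.576]
ft_force: [1.0, 0.3, -0.9]
grip_width: -0.0
clock: 7.28
position: [0.4613, 0.0043, 0.0674]
ee_rot: [-0.41, 0.576, 0.41, 0.576]
ft_force: [0.6, 0.5, 0.1]
grip_width: 0.001
```

View pics/scene4.png

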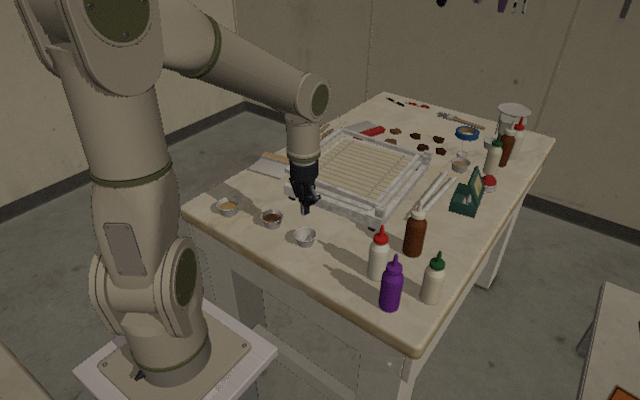

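The fingertips are at (305,212), straight over the empty cup at (304,238), and they have held still for over 2 s. Now up and across to the brown bottle.

```bash
python3 -m crank '[[1,[0,0,2],[0,0,0]],[1,[0,0,2.5],[0,0,0]],[1,[0,0,2.5],[0,0,0]],[1,[0,0,2.5],[0,0,0]],[1,[0,0,2.5],[0,0,0]],[1,[0,0,2.5],[0,0,0]],[1,[0,0,2.5],[0,0,0]],[1,[0,0,2.5],[0,0,0]],[1,[0,0,2.5],[0,0,0]],[1,[0,0,2.5],[0,0,0]],[1,[0,0,1.5],[0,0,0]],[1,[0,0,0],[0,0,0]]]'
python3 -m crank '[[1,[2.5,-1,0],[0,0,0]],[1,[2.5,-1,0],[0,0,0]],[1,[2.5,-1,0],[0,0,0]],[1,[2,-2,0],[0,0,0]],[1,[2,-2,0],[0,0,0]],[1,[1.5,-3,0],[0,0,0]],[1,[1,-3,0],[0,0,0]],[1,[0.7,-3,0],[0,0,0]],[1,[0,-3,0],[0,0,0]],[1,[0,-3,0],[0,0,0]],[1,[0,-3,0],[0,0,0]],[1,[0,-2.1,0],[0,0,0]]]'
python3 -m crank '[[1,[0,0,0],[0,0,0]],[1,[0,0,0],[0,0,0]],[1,[0,0,0],[0,0,0]]]'
python3 - <<'E'
from look import *
for c in('wrist','top','scene'):
    p=shot(c,c+'5.png');print(c);marks(p,['brown_bottle_tip','brown_bottle','red_nozzle_bottle_tip'])
o=telemetry.get_obs();print(o['position'],o['joint_pos'])
E
```

```text
clock: 8.28
position: [0.4625, 0.0044, 0.3306]
ee_rot: [-0.41, 0.575, 0.409, 0.578]
ft_force: [-0.5, 0.3, 0.4]
grip_width: -0.001
clock: 9.28
position: [0.6073, -0.2698, 0.3263]
ee_rot: [-0.409, 0.577, 0.409, 0.576]
ft_force: [-0.5, 0.1, 0.1]
grip_width: 0.002
clock: 9.53
position: [0.6085, -0.266, 0.3267]
ee_rot: [-0.409, 0.576, 0.41, 0.576]
ft_force: [0.3, -0.0, -0.8]
grip_width: -0.002
wrist
brown_bottle_tip 0.93 [ 0.611 -0.265  0.181] 322 177
brown_bottle_tip 0.18 [ 0.61  -0.266  0.002] 320 153
brown_bottle 0.77 [ 0.607 -0.266 -0.002] 320 151
red_nozzle_bottle_tip 0.84 [ 0.407 -0.308  0.176] 207 -11
red_nozzle_bottle_tip 0.58 [ 0.468 -0.231  0.176] 307 28
top
brown_bottle 0.19 [0.429 0.288 0.002] 214 221
red_nozzle_bottle_tip 0.63 [ 0.399 -0.305  0.173] 414 225
scene
brown_bottle_tip 0.67 [ 0.43   0.294 -0.002] 227 211
brown_bottle_tip 0.56 [ 0.608 -0.269  0.003] 411 251
brown_bottle 0.69 [ 0.607 -0.271  0.003] 411 251
brown_bottle 0.25 [ 0.479 -0.379  0.164] 439 250
brown_bottle 0.21 [ 0.431  0.292 -0.002] 228 211
red_nozzle_bottle_tip 0.94 [ 0.474 -0.231  0.175] 382 223
red_nozzle_bottle_tip 0.89 [ 0.397 -0.308  0.171] 395 255
[ 0.60838021 -0.2665851   0.3274681 ] [-0.09134382  0.45160239  0.6889162   1.12291436 -0.28231345  1.65689077
  1.75750764]
```

View pics/scene5.png

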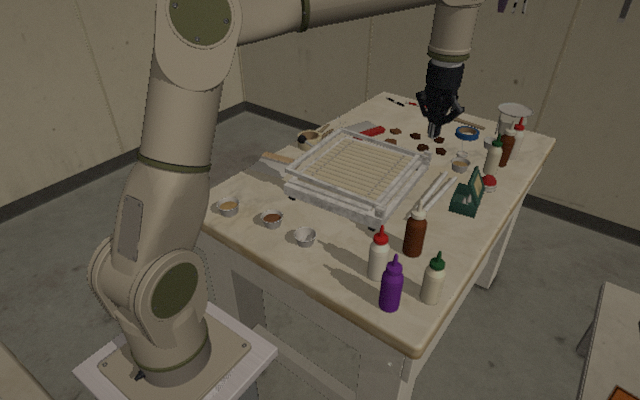

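The fingertips at (433,135) hang above the brown nozzle at (420,205), nothing has shifted, and the wrist view confirms the tip at (0.61, -0.266, 0.181). I go down to TCP z of about 0.217, dwell, then draw back.

```bash
python3 -m crank '[[1,[0,0,-2],[0,0,0]],[1,[0,0,-2],[0,0,0]],[1,[0,0,-2],[0,0,0]],[1,[0,0,-2],[0,0,0]],[1,[0,0,-1.5],[0,0,0]],[1,[0,0,-1.3],[0,0,0]],[1,[0,0,0],[0,0,0]],[1,[0,0,0],[0,0,0]],[1,[0,0,0],[0,0,0]],[1,[0,0,0],[0,0,0]],[1,[0,0,0],[0,0,0]],[1,[0,0,0],[0,0,0]]]'
python3 -m crank '[[1,[0,0,0],[0,0,0]],[1,[0,0,0],[0,0,0]],[1,[0,0,0],[0,0,0]],[1,[0,0,0],[0,0,0]],[1,[0,0,0],[0,0,0]],[1,[0,0,0],[0,0,0]],[1,[0,0,0],[0,0,0]],[1,[0,0,0],[0,0,0]],[1,[0,0,0],[0,0,0]],[1,[0,0,0],[0,0,0]],[1,[0,0,0],[0,0,0]],[1,[0,0,0],[0,0,0]]]'
python3 - <<'E'
from look import *
p=shot('wrist','wrist6.png');shot('scene','scene6.png');marks(p,['brown_bottle_tip'])
E
python3 -m crank '[[1,[0,0,0],[0,0,0]],[1,[0,0,0],[0,0,0]],[1,[0,0,0],[0,0,0]],[1,[0,0,0],[0,0,0]],[1,[0,0,0],[0,0,0]],[1,[0,0,0],[0,0,0]],[1,[0,0,0],[0,0,0]],[1,[0,0,0],[0,0,0]]]'
```

```text
clock: 11.13
position: [0.6086, -0.2669, 0.2201]
ee_rot: [-0.41, 0.576, 0.409, 0.577]
ft_force: [-0.2, 0.7, -0.2]
grip_width: 0.0
clock: 12.13
position: [0.6083, -0.2667, 0.2194]
ee_rot: [-0.41, 0.576, 0.41, 0.576]
ft_force: [0.6, 0.4, 0.2]
grip_width: -0.0
brown_bottle_tip 0.69 [ 0.612 -0.266  0.183] 323 211
clock: 12.95
position: [0.6084, -0.2667, 0.2194]
ee_rot: [-0.41, 0.576, 0.41, 0.576]
ft_force: [0.3, 0.2, -0.1]
grip_width: 0.002
```

View pics/scene6.png

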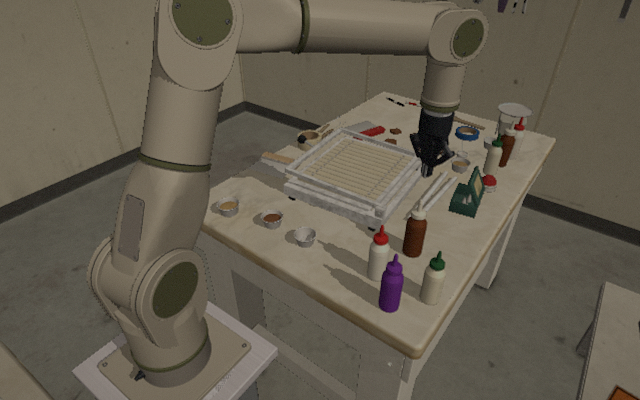

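The fingertips look about 30 px above the nozzle where I'd expect about 10, so I'm checking the projection before leaving.

```bash
python3 - <<'E'
from look import *
p=shot('scene','scene7.png');K=np.array(p['intrinsics']);T=np.linalg.inv(p['cam_to_world'])
im=cv2.imread('pics/scene7.png')[90:270,340:520];im=cv2.resize(im,None,fx=4,fy=4,interpolation=3)[:600*2]
for w,c in(((*telemetry.get_obs()['position'],),(0,0,255)),((.609,-.267,.184),(0,255,0))):
    x=(T@np.r_[w,1])[:3]; u=K[0,0]*x[0]/-x[2]+K[0,2];v=K[1,1]*x[1]/x[2]+K[1,2];print(w,u,v)
    cv2.circle(im,(int((u-340)*4),int((v-90)*4)),5,c,1)
cv2.imwrite('pics/crop7.png',im[:600])
print(p.keys())
w=cv2.imread('pics/wrist6.png');print(w.shape)
E
```

```text
(np.float64(0.6083546494239013), np.float64(-0.2666869033012503), np.float64(0.2194506827766545)) 422.1870618157083 188.5645647173246
(0.609, -0.267, 0.184) 420.33685263610414 199.679590432864
dict_keys(['frame', 'intrinsics', 'cam_to_world', 'shot'])
(400, 640, 3)
```

View pics/crop7.png

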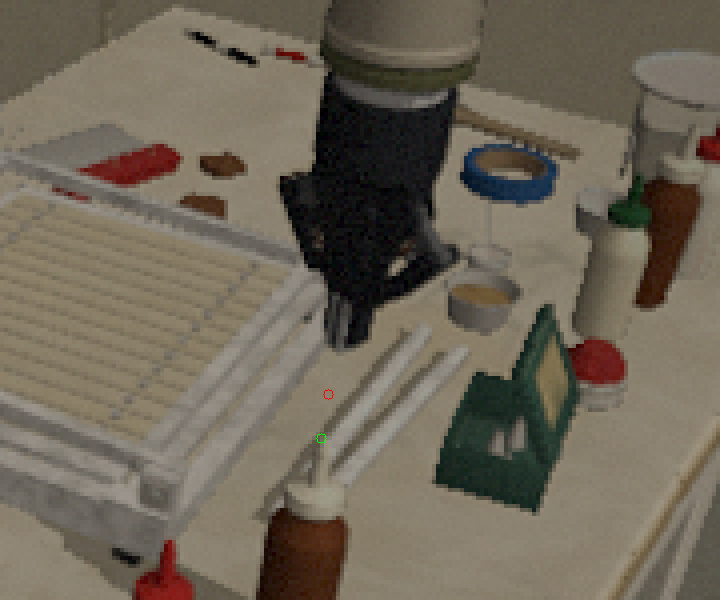

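View pics/wrist6.png

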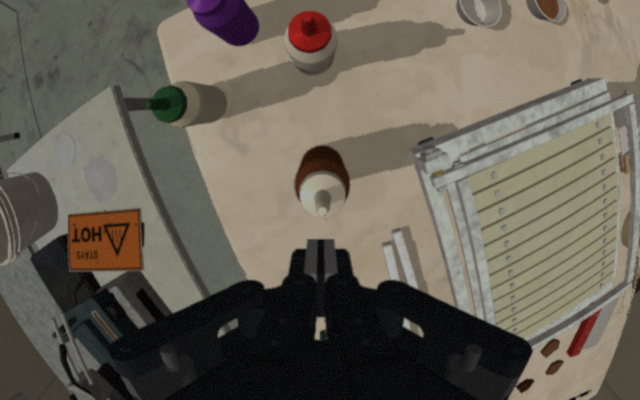

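```bash
python3 - <<'E'
from look import *
from scipy.spatial.transform import Rotation as R
s=viewer.camera('scene');w=viewer.camera('wrist');o=telemetry.get_obs()
Tw=np.array(w['cam_to_world']);K=np.array(w['intrinsics']);X=R.from_quat(o['ee_rot']).as_matrix()
print(Tw.round(3).tolist());print('tool x,z',X[:,0].round(3),X[:,2].round(3))
def pw(P):
    c=(np.linalg.inv(Tw)@np.r_[P,1])[:3];v=np.array([c[0],-c[1],-c[2]]);th=np.arctan2(np.hypot(v[0],v[1]),v[2]);a=np.arctan2(v[1],v[0])
    return K[0,2]+K[0,0]*th*np.cos(a),K[1,2]+K[1,1]*th*np.sin(a)
Ks=np.array(s['intrinsics']);Ts=np.linalg.inv(s['cam_to_world'])
def ps(P):
    x=(Ts@np.r_[P,1])[:3];return Ks[0,0]*x[0]/-x[2]+Ks[0,2],Ks[1,1]*x[1]/x[2]+Ks[1,2]
for b in(0,.019,.03,.04,.05,.06):
    P=o['position']-b*X[:,0];print(b,np.round(pw(P)),np.round(ps(P)))
for b in(.219,.24,.26): print('tip ray',b)
print('nozzle',np.round(pw([.609,-.267,.184])))
E
```

```text
[[0.328, -0.905, -0.269, 0.54], [0.945, 0.315, 0.093, -0.244], [0.001, -0.284, 0.959, 0.401], [0.0, 0.0, 0.0, 1.0]]
tool x,z [-0.  0. -1.] [0.329 0.944 0.   ]
0 [322. 225.] [422. 189.]
0.019 [322. 238.] [423. 182.]
0.03 [322. 246.] [424. 179.]
0.04 [322. 254.] [425. 175.]
0.05 [322. 263.] [425. 172.]
0.06 [322. 274.] [426. 169.]
tip ray 0.219
tip ray 0.24
tip ray 0.26
nozzle [321. 209.]
```

Both cameras put the visible fingertips about 35 mm behind the reported TCP. If the pads really sit that high, both dwells were at the edge of the height window. I have plenty of time, so I'll repeat both points lower, at heights that count under either reading: TCP z of about 0.05 at the cup and 0.20 at the nozzle.

```bash
python3 -m crank '[[1,[0,0,2],[0,0,0]],[1,[0,0,2],[0,0,0]],[1,[0,0,2],[0,0,0]],[1,[0,0,2],[0,0,0]],[1,[0,0,2],[0,0,0]],[1,[0,0,1],[0,0,0]],[1,[0,0,0],[0,0,0]],[1,[0,0,0],[0,0,0]]]'
python3 -m crank '[[1,[0,2.1,0],[0,0,0]],[1,[0,3,0],[0,0,0]],[1,[0,3,0],[0,0,0]],[1,[0,3,0],[0,0,0]],[1,[-0.7,3,0],[0,0,0]],[1,[-1,3,0],[0,0,0]],[1,[-1.5,3,0],[0,0,0]],[1,[-2,2,0],[0,0,0]],[1,[-2,2,0],[0,0,0]],[1,[-2.5,1,0],[0,0,0]],[1,[-2.5,1,0],[0,0,0]],[1,[-2.5,1,0],[0,0,0]]]'
python3 -m crank '[[1,[0,0,0],[0,0,0]],[1,[0,0,-2.5],[0,0,0]],[1,[0,0,-2.5],[0,0,0]],[1,[0,0,-2.5],[0,0,0]],[1,[0,0,-2.5],[0,0,0]],[1,[0,0,-2.5],[0,0,0]],[1,[0,0,-2.5],[0,0,0]],[1,[0,0,-2.5],[0,0,0]],[1,[0,0,-2.5],[0,0,0]],[1,[0,0,-2],[0,0,0]],[1,[0,0,0],[0,0,0]],[1,[0,0,0],[0,0,0]]]'
```

```text
clock: 13.77
position: [0.6084, -0.2668, 0.3289]
ee_rot: [-0.41, 0.576, 0.41, 0.576]
ft_force: [0.1, 0.9, -0.2]
grip_width: 0.004
clock: 14.77
position: [0.4596, 0.0051, 0.3277]
ee_rot: [-0.41, 0.577, 0.41, 0.575]
ft_force: [0.0, 0.7, 0.4]
grip_width: -0.003
clock: 15.77
position: [0.4602, 0.004, 0.1084]
ee_rot: [-0.409, 0.577, 0.41, 0.575]
ft_force: [-0.5, 0.7, 0.8]
grip_width: -0.001
```

```bash
python3 -m crank '[[1,[0,0,-1.5],[0,0,0]],[1,[0,0,-1.5],[0,0,0]],[1,[0,0,-1.5],[0,0,0]],[1,[0,0,-1.3],[0,0,0]],[1,[0,0,0],[0,0,0]],[1,[0,0,0],[0,0,0]],[1,[0,0,0],[0,0,0]],[1,[0,0,0],[0,0,0]],[1,[0,0,0],[0,0,0]],[1,[0,0,0],[0,0,0]],[1,[0,0,0],[0,0,0]],[1,[0,0,0],[0,0,0]]]'
python3 -m crank '[[1,[0,0,0],[0,0,0]],[1,[0,0,0],[0,0,0]],[1,[0,0,0],[0,0,0]],[1,[0,0,0],[0,0,0]],[1,[0,0,0],[0,0,0]],[1,[0,0,0],[0,0,0]],[1,[0,0,0],[0,0,0]],[1,[0,0,0],[0,0,0]],[1,[0,0,0],[0,0,0]],[1,[0,0,0],[0,0,0]],[1,[0,0,0],[0,0,0]],[1,[0,0,0],[0,0,0]]]'
python3 - <<'E'
from look import *
p=shot('scene','scene8.png');marks(p,['empty_cup'])
im=cv2.imread('pics/scene8.png')[130:280,210:410];cv2.imwrite('pics/crop8.png',cv2.resize(im,None,fx=4,fy=4,interpolation=3))
E
python3 -m crank '[[1,[0,0,0],[0,0,0]],[1,[0,0,0],[0,0,0]],[1,[0,0,0],[0,0,0]],[1,[0,0,0],[0,0,0]],[1,[0,0,0],[0,0,0]],[1,[0,0,0],[0,0,0]]]'
```

```text
clock: 16.77
position: [0.4615, 0.0043, 0.0516]
ee_rot: [-0.41, 0.576, 0.41, 0.576]
ft_force: [-0.6, -1.2, 1.0]
grip_width: -0.002
clock: 17.77
position: [0.4614, 0.0043, 0.0515]
ee_rot: [-0.41, 0.576, 0.41, 0.576]
ft_force: [-0.1, -0.1, 0.8]
grip_width: -0.004
empty_cup 0.54 [0.461 0.008 0.   ] 303 241
clock: 18.37
position: [0.4613, 0.0043, 0.0514]
ee_rot: [-0.41, 0.576, 0.41, 0.576]
ft_force: [0.6, -1.3, 0.9]
grip_width: 0.001
```

View pics/crop8.png

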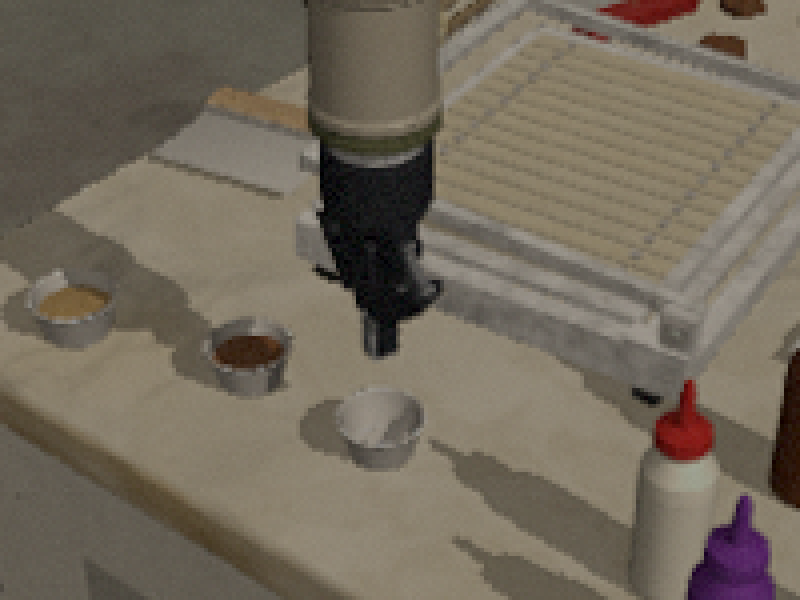

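The crop shows the shut fingertips at (380,355), centred over the empty cup's mouth at (380,410) with a clear gap. The helper sees them pointing at the right cup. Now the brown bottle again.

```bash
python3 -m crank '[[1,[0,0,2.5],[0,0,0]],[1,[0,0,2.5],[0,0,0]],[1,[0,0,2.5],[0,0,0]],[1,[0,0,2.5],[0,0,0]],[1,[0,0,2.5],[0,0,0]],[1,[0,0,2.5],[0,0,0]],[1,[0,0,2.5],[0,0,0]],[1,[0,0,2.5],[0,0,0]],[1,[0,0,2.5],[0,0,0]],[1,[0,0,2.5],[0,0,0]],[1,[0,0,2.5],[0,0,0]],[1,[0,0,0],[0,0,0]]]'
python3 -m crank '[[1,[2.5,-1,0],[0,0,0]],[1,[2.5,-1,0],[0,0,0]],[1,[2.5,-1,0],[0,0,0]],[1,[2,-2,0],[0,0,0]],[1,[2,-2,0],[0,0,0]],[1,[1.5,-3,0],[0,0,0]],[1,[1,-3,0],[0,0,0]],[1,[0.8,-3,0],[0,0,0]],[1,[0,-3,0],[0,0,0]],[1,[0,-3,0],[0,0,0]],[1,[0,-3,0],[0,0,0]],[1,[0,-2.1,0],[0,0,0]]]'
python3 -m crank '[[1,[0,0,0],[0,0,0]],[1,[0,0,0],[0,0,0]],[1,[0,0,-2],[0,0,0]],[1,[0,0,-2],[0,0,0]],[1,[0,0,-2],[0,0,0]],[1,[0,0,-2],[0,0,0]],[1,[0,0,-1.5],[0,0,0]],[1,[0,0,-1],[0,0,0]],[1,[0,0,0],[0,0,0]],[1,[0,0,0],[0,0,0]]]'
```

```text
clock: 19.37
position: [0.4629, 0.0044, 0.3309]
ee_rot: [-0.41, 0.574, 0.409, 0.578]
ft_force: [0.5, 0.2, -0.1]
grip_width: 0.002
clock: 20.37
position: [0.6085, -0.2698, 0.3257]
ee_rot: [-0.409, 0.577, 0.409, 0.576]
ft_force: [-0.0, -0.2, 0.6]
grip_width: 0.001
clock: 21.2
position: [0.6096, -0.2658, 0.2217]
ee_rot: [-0.41, 0.576, 0.41, 0.576]
ft_force: [-0.3, 0.2, 0.5]
grip_width: -0.002
```

Down another 1.9 cm slowly, then dwell.

```bash
python3 -m crank '[[1,[0,0,-0.7],[0,0,0]],[1,[0,0,-0.7],[0,0,0]],[1,[0,0,-0.5],[0,0,0]],[1,[0,0,0],[0,0,0]],[1,[0,0,0],[0,0,0]],[1,[0,0,0],[0,0,0]],[1,[0,0,0],[0,0,0]],[1,[0,0,0],[0,0,0]],[1,[0,0,0],[0,0,0]],[1,[0,0,0],[0,0,0]],[1,[0,0,0],[0,0,0]],[1,[0,0,0],[0,0,0]]]'
python3 -m crank '[[1,[0,0,0],[0,0,0]],[1,[0,0,0],[0,0,0]],[1,[0,0,0],[0,0,0]],[1,[0,0,0],[0,0,0]],[1,[0,0,0],[0,0,0]],[1,[0,0,0],[0,0,0]],[1,[0,0,0],[0,0,0]],[1,[0,0,0],[0,0,0]],[1,[0,0,0],[0,0,0]],[1,[0,0,0],[0,0,0]],[1,[0,0,0],[0,0,0]],[1,[0,0,0],[0,0,0]]]'
python3 -m crank '[[1,[0,0,0],[0,0,0]],[1,[0,0,0],[0,0,0]],[1,[0,0,0],[0,0,0]],[1,[0,0,0],[0,0,0]],[1,[0,0,0],[0,0,0]],[1,[0,0,0],[0,0,0]]]'
python3 -m crank '[[1,[0,0,1],[0,0,0]],[1,[0,0,2],[0,0,0]],[1,[0,0,2.5],[0,0,0]],[1,[0,0,2.5],[0,0,0]],[1,[0,0,2.5],[0,0,0]],[1,[0,2,1.5],[0,0,0]],[1,[0,3,0],[0,0,0]],[1,[0,3,0],[0,0,0]],[1,[0,3,0],[0,0,0]],[1,[0,3,0],[0,0,0]],[1,[0,2,0],[0,0,0]],[1,[0,0,0],[0,0,0]]]'
python3 -m crank '[[1,[0,0,0],[0,0,0]],[1,[0,0,0],[0,0,0]],[1,[0,0,0],[0,0,0]],[1,[0,0,0],[0,0,0]],[1,[0,0,0],[0,0,0]],[1,[0,0,0],[0,0,0]]]'
python3 - <<'E'
from look import *
p=shot('scene','scene9.png');marks(p,N)
E
```

```text
clock: 22.2
position: [0.6094, -0.2667, 0.2025]
ee_rot: [-0.41, 0.576, 0.41, 0.576]
ft_force: [-0.1, 0.5, 0.4]
grip_width: -0.001
clock: 23.2
position: [0.6093, -0.2667, 0.2024]
ee_rot: [-0.41, 0.576, 0.41, 0.576]
ft_force: [0.6, 0.1, -0.7]
grip_width: 0.001
clock: 23.7
position: [0.6093, -0.2667, 0.2024]
ee_rot: [-0.41, 0.576, 0.41, 0.576]
ft_force: [1.8, 0.0, -0.5]
grip_width: 0.003
clock: 24.7
position: [0.6102, -0.1008, 0.3231]
ee_rot: [-0.411, 0.574, 0.412, 0.576]
ft_force: [-0.5, 0.7, -0.9]
grip_width: 0.004
clock: 25.2
position: [0.6093, -0.1074, 0.3225]
ee_rot: [-0.409, 0.577, 0.409, 0.577]
ft_force: [0.6, 0.2, -0.0]
grip_width: -0.0
empty_cup 0.59 [0.459 0.005 0.   ] 304 241
crumb_cup 0.75 [ 0.43   0.291 -0.003] 228 212
chocolate_cup 0.77 [ 0.468  0.133 -0.   ] 273 224
brown_bottle 0.55 [ 0.609 -0.268  0.   ] 411 251
brown_bottle 0.48 [ 0.469 -0.232 -0.004] 375 276
brown_bottle_tip 0.97 [ 0.608 -0.27   0.188] 421 199
red_nozzle_bottle_tip 0.91 [ 0.471 -0.235  0.176] 383 224
red_nozzle_bottle_tip 0.75 [ 0.397 -0.309  0.172] 396 255
green_nozzle_bottle_tip 0.72 [ 0.476 -0.377  0.162] 438 251
```

View pics/scene9.png

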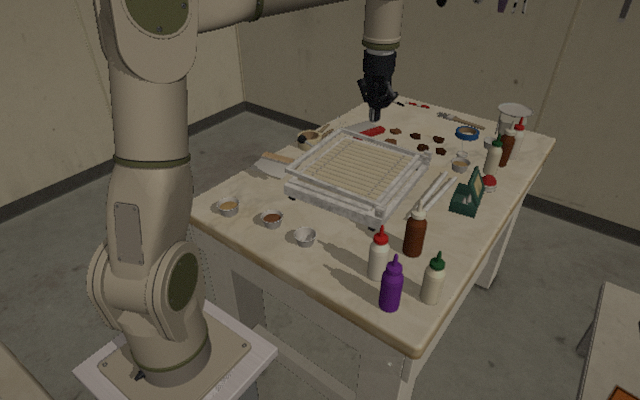

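The hand at (378,118) is drawn back about 21 cm from the nozzle and stands still. All cups and bottles are where they were, upright.

```bash
python3 -c "
from workcell import manip;print(manip.hand_in())"
```

```text
the job is handed in; nothing more can be done
None
```

I pointed at the empty cup at (0.461, 0.004) and then at the brown bottle's nozzle at (0.609, -0.267), each for over 2 s. I then drew the hand back about 21 cm from the nozzle, stopped, and handed in at about 25 s of robot time.

**One disagreement:** both the scene and wrist pictures show the shut fingertips about 35 mm higher than the reported TCP, and I did not find the cause. I therefore ran the whole sequence twice:

| Pass | TCP height at cup | TCP height at nozzle |
|---|---|---|
| First | 0.067 m | 0.219 m |
| Second | 0.051 m | 0.202 m |

- **By reported TCP:** in the second pass the tips were 1.8 cm above both the rim and the nozzle, just under the 2 cm you asked for.
- **By the pictures:** the tips were about 5 cm above in the second pass.
- **Against the judged windows:** the second-pass grasp-point heights are inside on either reading.

**Last checks:** all six cups and bottles measured within about 5 mm of their first positions, which is within detector noise, and stood upright. The wrist force readings showed only noise, under about 2 N, so the 0.5 N contact limit can't be confirmed from them. No contact showed in the pictures.

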